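Tip a bonding disc out of its tray and stand it in the spring-gate holder

ROBOT

A 6-joint arm with a two-finger parallel gripper is mounted at the origin on a cart in front of the work surface, level with it; the furniture and walls round the work are solid. World frame = base frame: x ahead of the robot, y to its left, z up, the work surface at z = 0. Lengths are in m, angles in rad, forces in N, time in s.
With the tool pointing down it reaches from about 0.275 to 1 m from the base axis. Payload 8.4 kg.
Tool frame: the origin (TCP) lies on the centre line of the jaws, within the pads' length; the fingertips stand 17 mm ahead of it and the grasp point (between the pads) lies 2 mm behind it (bot.tcp_to_tips is the y of the fingertips in the tool frame, in m); y points along the fingers, z is the direction in which the jaws open and shut, and the axes are right-handed (so a half turn about y gives the same grasp; the last joint's range is limited). The gripper opens to 85 mm and grips with 20 to 120 N. Pads are 22 mm wide; open, the fingers measure 114 mm over their backs; the gripper's body (76 mm by 85 mm) begins 54 mm behind the grasp point. The pads swing forward as they close: fully open they stand 13 mm farther back than shut.
Start: joints at [1.312, 0.353, 1.633, -0, 1.155, -0.002], TCP at [0.159, 0.605, 0.221] pointing down, gripper open.
Joint ranges: [-2.63, 2.63], [-0.92, 2.1], [0.06, 2.66], [-1.3, 4.44], [0, 2.69], [-3.02, 3.02]. Speed limits (rad/s): [2.22, 2.22, 2.79, 3.14, 3.14, 3.14].

INTERFACE

Orientations are given as a unit quaternion [x, y, z, w].
In Python, from workcell import bot, hand, kinematics, get_obs, vision, hand_in gives the robot as it stands. The module is installed in compiled form; this text tells all that it offers. Calls block until the motion is done:
- bot.reach(position, orientation): joint-space move of the TCP to a pose.
- bot.servo_line(position, ori=None, velocity=0.15): straight line of the TCP; ori=None keeps the orientation; velocity is the mean speed in m/s.
- bot.goto_joints(angles): joint-space move.
- hand.move_gripper(opening, strength=None): finger opening in m; strength is the grip in N (None keeps the last); returns when the fingers have stopped.
- bot.dwell(seconds).
- kinematics.solve_ik(position, orientation): joint angles nearest the present ones, or None.
- get_obs(): the state.
- vision.read_camera(name): name is "scene" or "side" or "wrist"; returns a dict with "frame" (480x640x3 uint8, red, green, blue), "intrinsics" (3x3 intrinsics, pixels), "dist" ([k1, k2, p1, p2, k3] as OpenCV has them; the pictures are not rectified), "view" (4x4, takes a point from world to camera coordinates). Camera axes: x right, y down, z forward; pixel columns grow to the right and rows downward; lengths in m; the calibration is good to about 2 mm. A picture is of the moment at which its call begins. There is no depth.
A pose or a line that the arm cannot do raises bot.IKError and nothing moves.
- hand_in(): hands the job in, once; it reports no verdict.
The state is a dict: "time_s": time; "joint_pos": joint angles; "joint_vel": joint speeds; "joint_efforts": joint torques, N m; "position": TCP position; "orientation": TCP orientation; "wrist_force": force on the tool from outside, world axes, zero at the start; "ft_torque": the same for the moment, N m; "gripper_width": finger opening in m.
Only numpy, scipy, OpenCV 4.12 (cv2) and the standard library are available. Lean on these libraries where they do the work, as an engineer would, in place of code of your own. Each camera call takes 0.05 s, during which the arm holds its last target. There are 200 camera calls.

TASK

Take the solid bonding disc (the one without a hole) out of the white tray: press its edge down at the thumb scallop so that it tips in its pocket and the opposite edge stands up, then pinch it through its thickness by the raised edge and lift it out. Push it upright into the aluminium stand, past the spring gate, until it sits fully home in the cradle, and let go so that the gate keeps it against the back plate. Leave the disc with the hole lying in its pocket.

Things in the scene. Friction and masses are not known exactly. Their poses are not given: they have to be found in the camera images.
- disc_center (a point): Centre of the solid dark-grey anodised aluminium disc, 70 mm across, 8 mm thick, 66 to 108 g, no hole; z axis = disc's axis. It starts flat in the left or the middle pocket, flush with the tray's top, 2 mm of play all round, so it cannot be gripped as it lies. It slides easily on tray and stand.
- ring_center (a point): Centre of the other dark-grey anodised aluminium disc, also 70 x 8 mm but with a 24 mm hole through its middle; it lies flat in the other of those two pockets and must stay there.
- tray: White plastic tray, fixed: 92 mm along its x, 252 mm along its y, 32.5 mm high; origin at the centre of its underside on the worktop. Three round pockets, 74 mm wide, 8 mm deep, in a row along y, 84 mm apart. The top 8 mm of each pocket's -x wall (robot's side; yaw within 0.4 rad) is cut away by a thumb scallop 36 to 53 mm wide.
- pocket_left (a point): Centre of the left pocket (tray y = +84 mm) at the tray's top face, axes as the tray. Shape of every pocket: for x > -3.5 mm its floor is a ledge 8 mm below the top; for x < -3.5 mm it drops to a deep floor 28.5 mm below the top, half-round, 77 mm wide.
- pocket_mid (a point): Centre of the middle pocket, at the tray's top. Press a disc about 25 mm to the -x side of this point, 7 to 8 mm down (few N): it tips over the step, its low edge drops against the -x wall and it stays tipped by itself at about 32 degrees; its raised +x edge then stands about 25 mm to the +x side, 11 to 18 mm above the tray.
- pocket_right (a point): Centre of the right pocket, empty, at the tray's top. From any pocket: fingers closing along x on a tipped disc, about 8 mm to the -x side of the pocket's centre, and rising a little, turn it upright by its raised edge; it stands on the deep floor, its centre 6.5 mm and its top 41 mm above the tray's top, and lifts straight up.
- stand_seat (a point): Where the disc's centre lies when home in the fixed stand (base 70 x 100 mm), 56 mm above the worktop. x = axis of a seated disc, from the gate to the back plate, z up. The back plate's face is 4 mm to +x, up to 23 mm below this point; its lip flares outward by another 8 mm, up to 14 mm below this point. Two slopes in a V carry the disc's rim.
- gate_lip (a point): Top of the spring gate's lip, on the stand's -x side: a 48 mm wide steel flap hinged 42 mm below stand_seat. Shut, its bead is 5 mm from the back plate, 25 mm below stand_seat; above the bead its lip flares outward by 8 mm, up to 12 mm below stand_seat. A disc pushed down between the lips (some 5 to 10 N) shoves the gate open.
- gate (a joint): Angle of the spring gate in rad: 0 shut with nothing in it, about 0.17 with the disc home, grows as it opens, to 0.9; its spring presses a seated disc against the back plate with 2 to 3 N.
There are look-alikes about, which are no part of the job. What is shaped like the part that bears disc_center but blue is not meant.

How it is judged:
On the way, in this order (a step that is already met when the one before it is completed fails the run):
1. the solid disc is tipped up in its pocket, one edge raised (angle between disc_center's own z axis and vertical above 0.42 rad and height (world z) of disc_center below 0.05 m), for 0.2 s.
2. the solid disc is lifted clear above the tray (height (world z) of disc_center above 0.085 m), for 0.2 s.
At the end, for the whole second after the job is handed in: The solid disc's centre is within 3 mm (5 mm sideways along the gate) of stand_seat, its axis within 0.12 rad of the stand's x axis, the gate pressed open by it (over 0.08 rad); the disc with the hole lies flat (under 0.1 rad) within 8 mm of where it was (x of disc_center in the frame of stand_seat between -0.003 and 0.003 m and y of disc_center in the frame of stand_seat between -0.005 and 0.005 m and z of disc_center in the frame of stand_seat between -0.003 and 0.003 m and angle between the z axis of disc_center and the x axis of stand_seat, either way round below 0.12 rad and value of joint gate above 0.08 rad and distance of ring_center from where it was at the start of the episode below 0.008 m and angle between ring_center's own z axis and vertical below 0.1 rad); the robot touches nothing.
It fails at once if the disc with the hole is tipped or lifted out of its seat (angle between ring_center's own z axis and vertical above 0.3 rad or distance of ring_center from where it was at the start of the episode above 0.015 m).
It also fails if it takes over 51 s, if anything falls off the work surface, if the arm or the gripper's body presses on something with over 40 N, if the wrist force passes 120 N, or if a joint passes its speed limit or range.

## Working session

There is one attempt and no reset: what is moved stays moved. The work goes in short steps, each a Python script; the robot and the scene stay as the last script left them, time stands still between calls to the robot, and variables do not carry over. Pictures are saved under pics/ and viewed, about 8 in all and at most 12, crops included, and the job is handed in when it is done.

```bash
mkdir -p pics
python3 - <<'E'
from workcell import bot, hand, kinematics, get_obs, vision
import cv2, numpy as np, pickle
d={}
for n in ("scene","side","wrist"):
    c=vision.read_camera(n); d[n]=c
    cv2.imwrite(f"pics/{n}0.png",c["frame"][:,:,::-1])
    V=np.array(c["view"]); print(n,"campos",(-V[:3,:3].T@V[:3,3]).round(3),"fwd",V[2,:3].round(2))
pickle.dump(d,open("v0.pkl","wb"))
o=get_obs(); print(o["time_s"],o["position"],o["orientation"],o["gripper_width"],bot.tcp_to_tips)
E
```

```text
scene campos [-0.307 -0.662  0.537] fwd [ 0.71  0.57 -0.42]
side campos [ 0.064 -1.029  0.562] fwd [ 0.37  0.84 -0.41]
wrist campos [0.078 0.626 0.374] fwd [ 0.31 -0.08 -0.95]
0.15 [0.15864656 0.60414154 0.22080041] [ 0.70167719 -0.09059919  0.09048932 -0.70089414] 0.08566659959213865 0.017
```

View pics/scene0.png

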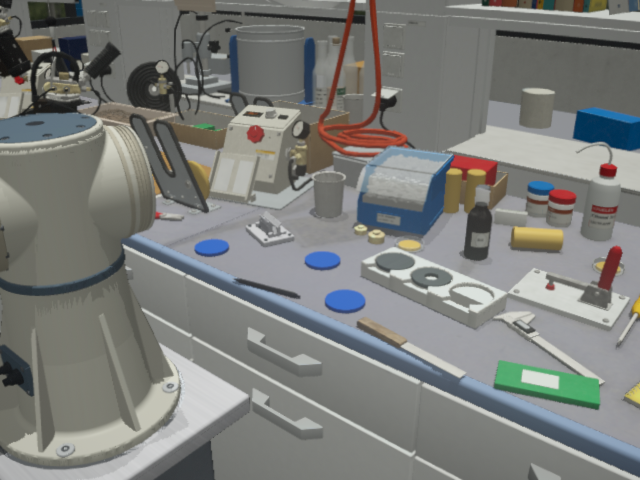

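View pics/side0.png

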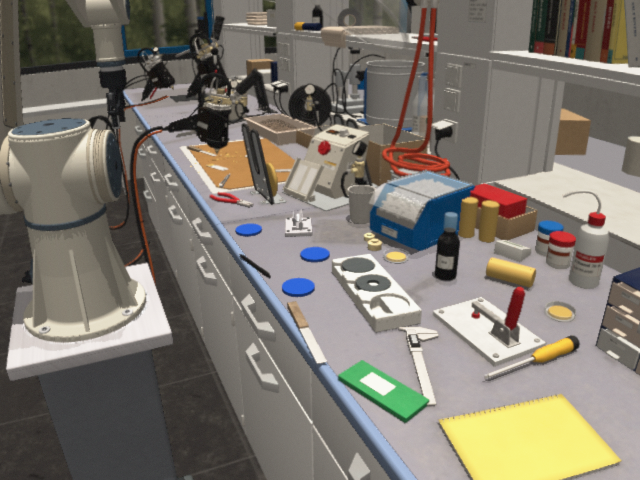

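Scene/side: the solid dark disc is at scene (395,261) / side (353,264), in the tray's left pocket. The ring is at (432,277) / (373,283). The blue discs at scene (212,247), (322,260) and (345,300) are look-alikes. The stand is at scene (270,228) / side (298,222). I choose the dark disc without a hole and will check it in a crop.

```bash
cat > h.py <<'E'
import numpy as np, cv2
def pts(c,px):
    return cv2.undistortPoints(np.array(px,float).reshape(-1,1,2),np.array(c["intrinsics"]),np.array(c["dist"])).reshape(-1,2)
def ray(c,px):
    V=np.array(c["view"]);R=V[:3,:3];n=pts(c,px)
    return -R.T@V[:3,3],(np.c_[n,np.ones(len(n))])@R
def plane(c,px,z):
    o,d=ray(c,px); return o+d*((z-o[2])/d[:,2])[:,None]
def tri(c1,p1,c2,p2):
    o1,d1=ray(c1,[p1]);o2,d2=ray(c2,[p2]);d1,d2=d1[0],d2[0]
    s=np.linalg.lstsq(np.c_[d1,-d2],o2-o1,rcond=None)[0]
    a,b=o1+s[0]*d1,o2+s[1]*d2
    return (a+b)/2,np.linalg.norm(a-b)
def proj(c,P):
    V=np.array(c["view"]);r=cv2.Rodrigues(V[:3,:3])[0]
    return cv2.projectPoints(np.array(P,float).reshape(-1,1,3),r,V[:3,3],np.array(c["intrinsics"]),np.array(c["dist"]))[0].reshape(-1,2)
E
python3 - <<'E'
import pickle,numpy as np,cv2
from h import *
d=pickle.load(open("v0.pkl","rb"))
for n,a in (("scene",[(395,261),(432,277),(270,228)]),("side",[(353,264),(373,283),(298,222)])):
    print(n,plane(d[n],a[:2],.0325).round(4).tolist(),plane(d[n],a[2:],.02).round(3).tolist())
a=d["scene"]["frame"][200:330,225:525];b=d["side"]["frame"][195:335,260:430]
a=cv2.resize(a,None,fx=2.6,fy=2.6,interpolation=3);b=cv2.resize(b,None,fx=1.8,fy=1.8,interpolation=3)
im=np.zeros((a.shape[0]+b.shape[0],a.shape[1],3),np.uint8);im[:a.shape[0]]=a;im[a.shape[0]:,:b.shape[1]]=b
w=cv2.resize(d["wrist"]["frame"],(336,252));im[a.shape[0]:,440:776]=w
cv2.imwrite("pics/c1.png",im[:,:,::-1]);print(im.shape)
E
```

```text
scene [[0.5593, -0.1257, 0.0325], [0.5479, -0.2103, 0.0325]] [[0.544, 0.177, 0.02]]
side [[0.5564, -0.1153, 0.0325], [0.5535, -0.2078, 0.0325]] [[0.551, 0.185, 0.02]]
(590, 780, 3)
```

View pics/c1.png

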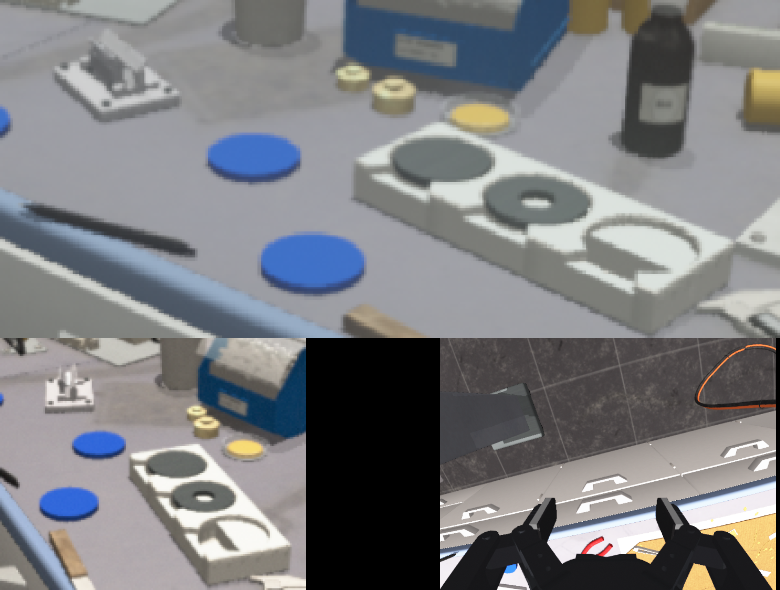

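The crop confirms that the solid dark disc is in the left pocket and the ring is in the middle one. The stand is at the upper left, with its gate roughly facing the camera. Next I look closer with the wrist camera.

```bash
cat >> h.py <<'E'
from scipy.spatial.transform import Rotation as Rot
def down(yaw,flip=1):
    Z=flip*np.array([np.cos(yaw),np.sin(yaw),0]);Y=np.array([0,0,-1.]);X=np.cross(Y,Z)
    return Rot.from_matrix(np.c_[X,Y,Z]).as_quat()
E
python3 - <<'E'
from workcell import bot, hand, kinematics, get_obs, vision
import cv2, pickle
from h import *
print(Rot.from_quat(get_obs()["orientation"]).as_matrix().round(2).tolist())
for f in (1,-1):
    for P in ((.55,-.16,.25),(.55,.18,.25)):
        q=kinematics.solve_ik(P,down(-.08,f)); print(f,P,None if q is None else np.round(q,2))
d={}
f=1 if kinematics.solve_ik((.55,-.16,.25),down(-.08,1)) is not None else -1
for n,P in (("s1",(.55,.18,.25)),("t1",(.55,-.16,.25))):
    bot.reach(P,down(-.08,f)); c=vision.read_camera("wrist"); d[n]=c
    V=np.array(c["view"]); print(n,"campos",(-V[:3,:3].T@V[:3,3]).round(3),"fwd",V[2,:3].round(2),get_obs()["time_s"])
pickle.dump(d,open("v1.pkl","wb"))
im=np.hstack([cv2.resize(d[k]["frame"],(400,300),interpolation=cv2.INTER_AREA) for k in d])
cv2.imwrite("pics/w1.png",im[:,:,::-1])
E
```

```text
[[0.97, -0.0, 0.25], [-0.25, -0.0, 0.97], [-0.0, -1.0, -0.0]]
1 (0.55, -0.16, 0.25) [-0.29  0.25  1.72 -0.    1.18 -0.21]
1 (0.55, 0.18, 0.25) [ 0.31  0.25  1.7  -0.    1.18  0.39]
-1 (0.55, -0.16, 0.25) [-0.29  0.25  1.72 -0.    1.18  2.94]
-1 (0.55, 0.18, 0.25) [ 0.31  0.25  1.7  -0.    1.18 -2.75]
s1 campos [0.557 0.264 0.403] fwd [-0.03 -0.32 -0.95] 2.275
t1 campos [ 0.557 -0.076  0.403] fwd [-0.03 -0.32 -0.95] 3.6083
```

View pics/w1.png

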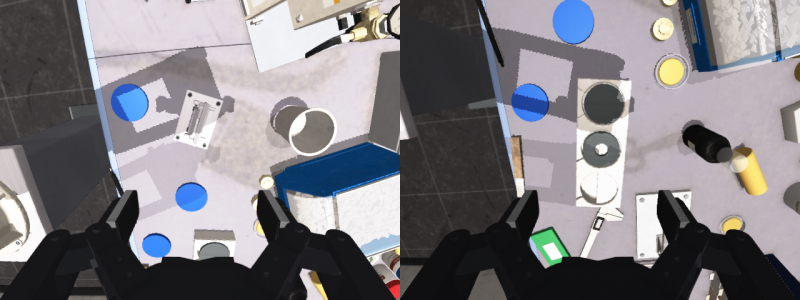

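Left image: the stand base is at about (197,117), yawed some 25°, with the gripper's shadow across it. Right image: the tray, with the solid disc at (605,103) and the ring at (602,149). I now fit these numerically.

Run:
```python
import pickle
from h import *
d=pickle.load(open("v1.pkl","rb"));t,s=d["t1"],d["s1"]
hsv=cv2.cvtColor(t["frame"],cv2.COLOR_RGB2HSV)
roi=np.zeros((480,640),np.uint8);roi[115:350,270:385]=1
g=hsv[...,2]
m=((g<115)&(hsv[...,1]<80)&(roi>0)).astype(np.uint8);m[:, :282]=0;m[:,368:]=0
cs,_=cv2.findContours(m,cv2.RETR_EXTERNAL,cv2.CHAIN_APPROX_NONE)
for c in cs:
    if cv2.contourArea(c)<1500: continue
    P=plane(t,c.reshape(-1,2),.0325);(x,y),r=cv2.minEnclosingCircle((P[:,:2]*1000).astype(np.float32))
    e=cv2.fitEllipse((P[:,:2]*1000).astype(np.float32)); print("disc",round(x,1),round(y,1),round(r,1),np.round(e[0],1),np.round(e[1],1))
# rectified top-down views: 1 px = 0.4 mm tray plane, 0.25 mm stand
def rect(c,cx,cy,w,h,z,mm):
    xs=cx+(np.arange(w)-w/2)*mm/1000; ys=cy-(np.arange(h)-h/2)*mm/1000
    X,Y=np.meshgrid(xs,ys);p=proj(c,np.c_[X.ravel(),Y.ravel(),np.full(X.size,z)]).astype(np.float32).reshape(h,w,2)
    return cv2.remap(c["frame"],p[...,0],p[...,1],cv2.INTER_CUBIC)
A=rect(t,.555,-.205,300,600,.0325,.5);B=rect(s,.545,.185,480,600,.012,.3)
for im,cx,cy,mm,st in ((A,.555,-.205,.5,20),(B,.545,.185,.3,10)):
    h,w=im.shape[:2]
    for k in range(-300,300,st):
        u=int(w/2+((round(cx*1000/st)*st+k)-cx*1000)/mm);v=int(h/2-((round(cy*1000/st)*st+k)-cy*1000)/mm)
        if 0<=u<w: im[:8,u]=(255,0,0);im[-8:,u]=(255,0,0);cv2.putText(im,str(round(cx*1000/st)*st+k),(u,16),0,.3,(255,0,0))
        if 0<=v<h: im[v,:8]=(255,0,0);im[v,-8:]=(255,0,0);cv2.putText(im,str(round(cy*1000/st)*st+k),(8,v+3),0,.3,(255,0,0))
cv2.imwrite("pics/r1.png",np.hstack([A,B])[:,:,::-1])
```

```text
disc 563.6 -122.2 36.3 [ 563.5 -121.3] [67.6 68.3]
```

View pics/r1.png

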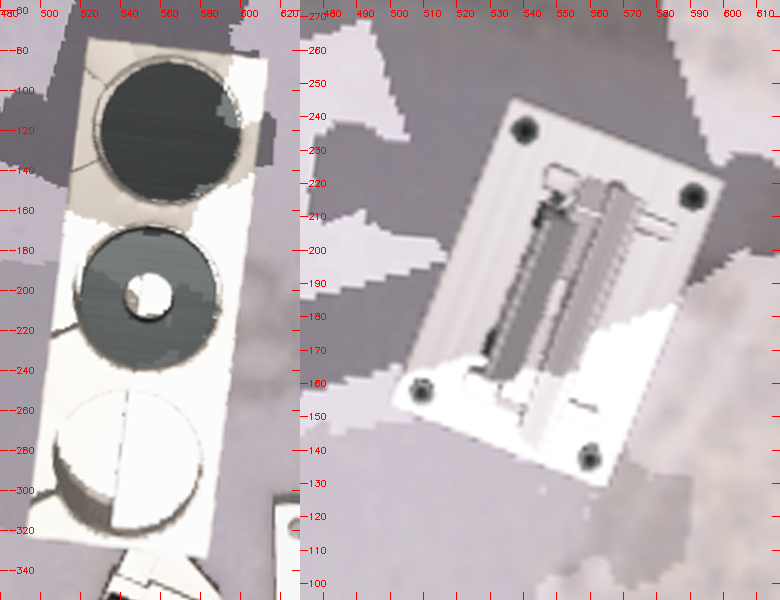

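The rectified picture gives the tray centre at (554,-204) mm with yaw −0.118, so pocket_left is at (564,-121) mm; the fitted disc is at (563.5,-121.3). The stand base centre is near (551,186) mm with axis yaw −0.371. I need a close view of the stand's plates.

Run:
```python
from workcell import bot, hand, kinematics, get_obs, vision
import cv2, pickle
from h import *
d={};ya=-.371;c0=np.array([.5506,.186]);ey=np.array([-np.sin(ya),np.cos(ya)])
for n,k,z in (("B",-.084,.14),("A",-.015,.16)):
    p=c0+k*ey; bot.reach((p[0],p[1],z),down(ya,1)); c=vision.read_camera("wrist"); d[n]=c
    V=np.array(c["view"]); print(n,"campos",(-V[:3,:3].T@V[:3,3]).round(3),get_obs()["time_s"], proj(c,[[*c0,.03]]))
pickle.dump(d,open("v2.pkl","wb"))
ims=[]
for k in d:
    u,v=proj(d[k],[[*c0,.03]])[0].astype(int); u=min(max(u,80),560);v=min(max(v,100),380)
    ims.append(cv2.resize(d[k]["frame"][v-100:v+100,u-80:u+80],None,fx=2.5,fy=2.5,interpolation=3)); print(k,u-80,v-100)
cv2.imwrite("pics/s2.png",np.hstack(ims)[:,:,::-1])
```

```text
B campos [0.551 0.186 0.294] 4.775 [[314.58716562 124.12253467]]
A campos [0.577 0.25  0.314] 5.2167 [[314.24869628 208.2610447 ]]
B 234 24
A 234 108
```

View pics/s2.png

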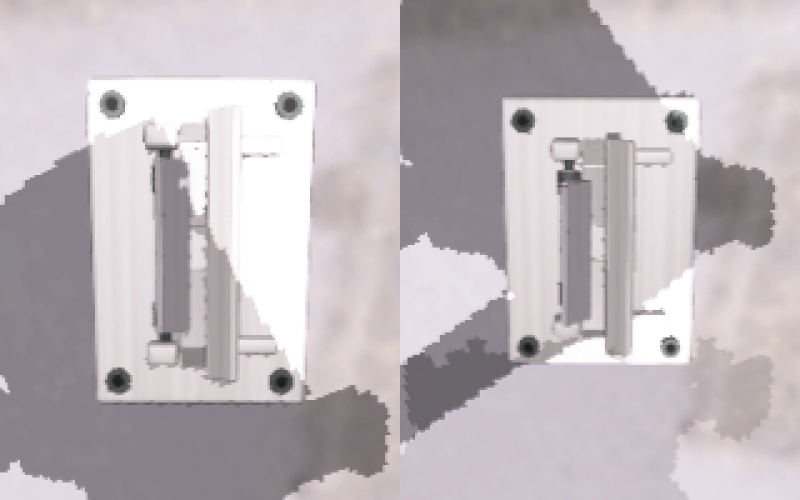

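The left blade is the spring gate (short, with hinge blocks and springs; crop u 163–190). The right one is the back plate (u 207–240). So stand x points right in the crop, with yaw ≈ −0.371. Next come the seat coordinates and then the tipping.

Run:
```python
import pickle
from h import *
d=pickle.load(open("v2.pkl","rb"));ya=-.371
ex=np.array([np.cos(ya),np.sin(ya)]);ey=np.array([-ex[1],ex[0]])
def loc(n,off,u,v,z):
    p=plane(d[n],[(off[0]+u/2.5,off[1]+v/2.5)],z)[0,:2]; return np.round([p@ex*1000,p@ey*1000],1)
B=(234,24);A=(234,108)
for n,o,L in (("B",B,[("bp+4",207,240,.033),("bead-1",190,240,.031),("lip-9",163,240,.044),("bplip+12",240,240,.042),("gy0",175,155,.04),("gy1",175,332,.04),("py0",225,105,.042),("py1",225,381,.042),("base",90,79,.008),("base",315,79,.008),("base",302,402,.008),("base",98,402,.008)]),
  ("A",A,[("bp+4",607-400,250,.033),("bead-1",591-400,250,.031),("lip-9",566-400,250,.044),("bplip+12",634-400,250,.042),("gy0",175,180,.044),("gy1",175,326,.044),("py0",220,138,.042),("py1",220,357,.042),("base",102,97,.008),("base",300,97,.008),("base",289,362,.008),("base",110,362,.008)])):
    for k in L: print(n,k[0],loc(n,o,*k[1:]))
```

```text
B bp+4 [447.3 375.9]
B bead-1 [442.3 375.9]
B lip-9 [434.9 375.8]
B bplip+12 [456.7 375.8]
B gy0 [438.3 398.6]
B gy1 [437.9 349.8]
B py0 [452.2 411.2]
B py1 [452.8 335.7]
B base [411.3 424. ]
B base [480.6 424. ]
B base [479.9 323.6]
B base [410.3 323.5]
A bp+4 [447.9 373.9]
A bead-1 [442.4 373.4]
A lip-9 [434.4 376.6]
A bplip+12 [456.8 376.1]
A gy0 [437.6 399.7]
A gy1 [437.  350.2]
A py0 [452.  412.7]
A py1 [452.4 338.2]
A base [410.8 423.4]
A base [480.8 423.4]
A base [480.1 323. ]
A base [410.2 323. ]
```

```bash
cat >> h.py <<'E'
ty=-.118; PL=np.array([.5640,-.1212]); ZT=.0325
tx_=np.array([np.cos(ty),np.sin(ty)]);ty_=np.array([-tx_[1],tx_[0]])
def tp(x,y,z): p=PL+x*tx_+y*ty_; return np.array([p[0],p[1],ZT+z])   # pocket frame, m
sy=-.372; _e=np.array([np.cos(-.371),np.sin(-.371)]); SEAT=.4434*_e+.3743*np.array([-_e[1],_e[0]])
sx_=np.array([np.cos(sy),np.sin(sy)]);sy_=np.array([-sx_[1],sx_[0]])
def sp(x,y,z): p=SEAT+x*sx_+y*sy_; return np.array([p[0],p[1],.056+z])
E
python3 - <<'E'
from workcell import bot, hand, kinematics, get_obs, vision
from h import *
print(SEAT)
hand.move_gripper(0.0,40)
o=down(ty+np.pi/2,1); T=.017
bot.reach(tp(-.025,0,.05+T),o)
bot.servo_line(tp(-.025,0,.006+T),velocity=.1)
f0=np.array(get_obs()["wrist_force"])
for z in np.arange(.003,-.0081,-.0015):
    bot.servo_line(tp(-.025,0,z+T),velocity=.03)
    s=get_obs();f=np.array(s["wrist_force"])-f0
    print(round(z,4),f.round(1),np.round(s["position"][2]-T-ZT,4))
    if f[2]>15: break
bot.dwell(.2)
bot.servo_line(tp(-.025,0,.06+T),velocity=.15)
bot.dwell(.2)
c=vision.read_camera("side");s=vision.read_camera("scene");print(get_obs()["time_s"])
import pickle;pickle.dump({"side":c,"scene":s},open("v3.pkl","wb"))
im=np.hstack([cv2.resize(c["frame"][230:350,310:440],None,fx=3,fy=3,interpolation=3),cv2.resize(s["frame"][235:355,355:485],None,fx=3,fy=3,interpolation=3)])
cv2.imwrite("pics/tip.png",im[:,:,::-1])
E
```

```text
[0.54893496 0.188081  ]
0.003 [0.8 0.5 0. ] 0.0034
0.0015 [0.4 0.4 0.1] 0.0016
0.0 [ 0.1 -0.4  1.3] -0.0001
-0.0015 [0.  0.7 1.3] -0.0016
-0.003 [-0.  -1.  -0.7] -0.0031
-0.0045 [-0.9  0.2  0. ] -0.0046
-0.006 [-0.4 -0.2 -0.7] -0.0061
-0.0075 [-0.1  1.  -0.4] -0.0076
11.6917
```

View pics/tip.png

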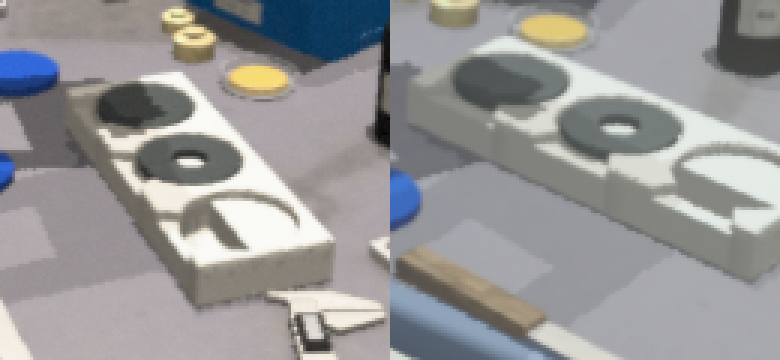

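The disc still lies flat: 7.6 mm down wasn't enough, and the force stayed within noise. I'll press deeper in steps, tracking the disc's region in the side view.

Run:
```python
from workcell import bot, hand, kinematics, get_obs, vision
from h import *
import pickle
# white rim strip just above +x edge of the disc: tipped disc hides points above tray
v0=pickle.load(open("v0.pkl","rb"))["side"]
q=proj(v0,[tp(.033,y,.0) for y in (-.01,0,.01)]).astype(int); r=proj(v0,[tp(.025,y,.012) for y in (-.01,0,.01)]).astype(int)
def probe():
    c=vision.read_camera("side"); g=c["frame"].astype(int).sum(2)//3
    return [int(g[v,u]) for u,v in r],[int(g[v,u]) for u,v in q]
print(r.tolist(),q.tolist(),[int(v0["frame"][v,u].mean()) for u,v in r]); print(probe())
T=.017;X=-.023
bot.servo_line(tp(X,0,.004+T),velocity=.1)
f0=np.array(get_obs()["wrist_force"])
for z in (-.006,-.0075,-.009,-.0105,-.012,-.0135):
    bot.servo_line(tp(X,0,z+T),velocity=.03)
    s=get_obs();f=np.array(s["wrist_force"])-f0
    print(z,f.round(1),np.round(s["position"][2]-T-ZT,4),probe())
    if np.abs(f).max()>8: break
bot.servo_line(tp(X,0,.02+T),velocity=.05)
bot.servo_line(tp(X,0,.06+T),velocity=.15)
c=vision.read_camera("side");s=vision.read_camera("scene");print(probe(),get_obs()["time_s"])
pickle.dump({"side":c,"scene":s},open("v3.pkl","wb"))
im=np.hstack([cv2.resize(c["frame"][230:350,310:440],None,fx=3,fy=3,interpolation=3),cv2.resize(s["frame"][235:355,355:485],None,fx=3,fy=3,interpolation=3)])
cv2.imwrite("pics/tip2.png",im[:,:,::-1])
```

```text
[[369, 259], [368, 257], [366, 255]] [[373, 264], [371, 262], [369, 260]] [207, 247, 245]
([208, 247, 246], [109, 106, 132])
-0.006 [-0.1  0.4  0.8] -0.0061 ([208, 247, 246], [106, 105, 132])
-0.0075 [-0.7  0.5  0.3] -0.0075 ([208, 247, 246], [110, 108, 133])
-0.009 [-1.2 -0.5  0.9] -0.0091 ([209, 247, 246], [109, 108, 134])
-0.0105 [-0.9  0.3 -0. ] -0.0106 ([207, 247, 246], [108, 106, 131])
-0.012 [-0.9  0.6  0.7] -0.0121 ([209, 247, 246], [109, 107, 134])
-0.0135 [-1.3 -0.3  0.6] -0.0136 ([208, 247, 246], [109, 108, 135])
([207, 247, 246], [109, 106, 132]) 15.8667
```

View pics/tip2.png

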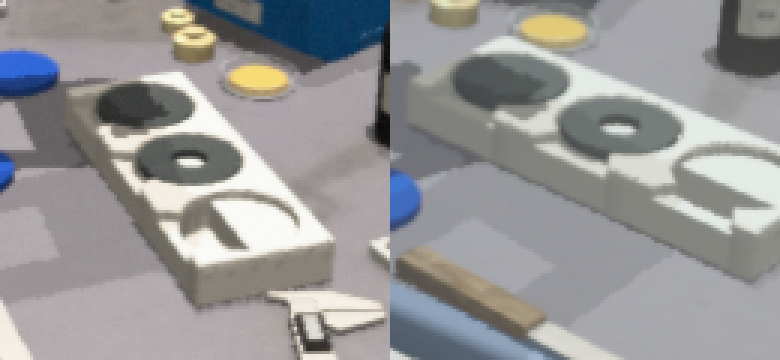

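Run:
```python
from workcell import bot, hand, get_obs, vision
from h import *
s=get_obs();print(s["gripper_width"],s["position"],s["orientation"],s["time_s"])
p=np.array(s["position"][:2])-PL;print(p@tx_,p@ty_,s["position"][2]-ZT)
a=vision.read_camera("wrist");b=vision.read_camera("side")
tip=np.array(s["position"])-[0,0,.017]
print("tip px wrist,side",proj(a,[tip])[0],proj(b,[tip])[0])
w=a["frame"].copy();cv2.circle(w,tuple(proj(a,[tip])[0].astype(int)),4,(255,0,0),1)
e=b["frame"].copy();cv2.circle(e,tuple(proj(b,[tip])[0].astype(int)),2,(255,0,0),1)
im=np.hstack([cv2.resize(w,(480,360)),cv2.resize(e[180:300,300:400],(300,360),interpolation=3)])
cv2.imwrite("pics/dbg.png",im[:,:,::-1])
```

```text
0.0001196334546223183 [ 0.54037042 -0.11832769  0.10839418] [-0.70577682  0.04231985 -0.04110226  0.7059736 ] 15.8667
-0.023803407142066663 7.05089267943047e-05 0.07589418467431536
tip px wrist,side [315.48295067 280.22868326] [347.38298374 241.18943122]
```

View pics/dbg.png

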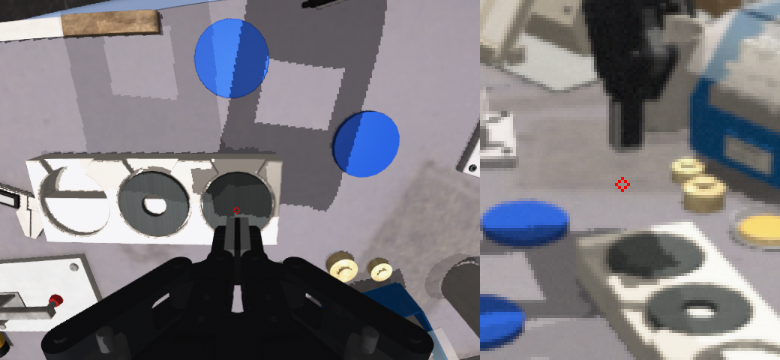

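Run:
```python
from workcell import bot, get_obs, vision
from h import *
s=get_obs();P=np.array(s["position"])
a=vision.read_camera("wrist");b=vision.read_camera("side");c=vision.read_camera("scene")
for dz in (-.02,-.01,0,.01,.02,.03): print(dz,*(proj(k,[P+[0,0,dz]])[0].round(1) for k in (a,b,c)))
print(np.round(np.array(bot.tcp_to_tips),4),s["joint_pos"])
im=np.hstack([cv2.resize(k["frame"][v-45:v+45,u-30:u+30],(390,585),interpolation=3) for k,u,v in ((b,348,235),(c,int(proj(c,[P])[0][0]),int(proj(c,[P])[0][1])))])
print(proj(c,[P])[0]); cv2.imwrite("pics/dbg2.png",im[:,:,::-1])
w=a["frame"].astype(int).sum(2)//3; print(w[255:330:3,310:326:3].tolist())
```

```text
-0.02 [315.5 277.9] [347.4 242.4] [387.4 235.3]
-0.01 [315.5 285.9] [347.5 238.1] [387.6 230.2]
0 [315.5 294.8] [347.5 233.7] [387.9 225. ]
0.01 [315.4 304.8] [347.6 229.4] [388.1 219.8]
0.02 [315.4 315.9] [347.7 225. ] [388.4 214.6]
0.03 [315.3 328.5] [347.7 220.5] [388.7 209.3]
0.017 [-2.18241313e-01  3.79887808e-01  1.88299590e+00 -1.91949745e-05
  8.80329936e-01 -1.67105171e+00]
[387.87722248 225.03336294]
[[56, 52, 53, 53, 55, 54], [56, 53, 52, 52, 55, 53], [55, 52, 51, 52, 54, 53], [54, 52, 52, 52, 54, 53], [55, 52, 52, 52, 54, 53], [55, 52, 51, 51, 53, 52], [54, 51, 51, 52, 53, 52], [53, 52, 51, 51, 54, 52], [54, 52, 52, 51, 54, 53], [54, 52, 51, 51, 53, 53], [54, 97, 63, 77, 99, 81], [67, 97, 95, 96, 99, 96], [63, 27, 11, 23, 63, 63], [64, 27, 10, 23, 64, 63], [63, 18, 10, 21, 63, 63], [63, 18, 11, 16, 63, 63], [63, 18, 11, 16, 64, 63], [63, 18, 11, 15, 64, 63], [64, 16, 11, 10, 63, 63], [64, 10, 10, 11, 63, 64], [64, 12, 11, 11, 63, 63], [63, 12, 11, 11, 63, 63], [63, 11, 11, 10, 64, 63], [64, 10, 11, 11, 63, 64], [63, 9, 10, 10, 63, 63]]
```

View pics/dbg2.png

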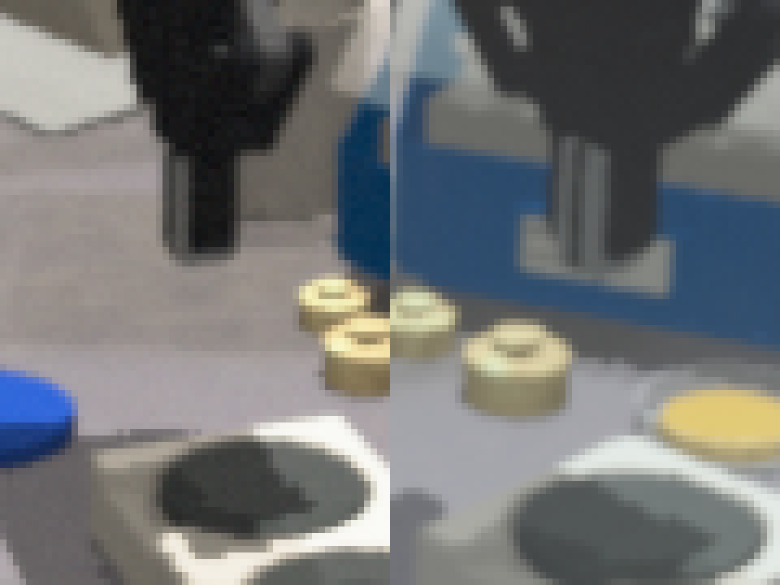

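Both cameras put the closed fingertips about 8 mm above the TCP instead of 17 mm below it. That explains the missing contact. I'll continue down from there with the force and picture checks.

Run:
```python
from workcell import bot, hand, kinematics, get_obs, vision
from h import *
import pickle
v0=pickle.load(open("v0.pkl","rb"))["side"]
r=proj(v0,[tp(.025,y,.012) for y in (-.01,0,.01)]).astype(int)
def probe():
    g=vision.read_camera("side")["frame"].astype(int).sum(2)//3
    return [int(g[v,u]) for u,v in r]
X=-.024
bot.servo_line(tp(X,0,.0035),velocity=.15)
f0=np.array(get_obs()["wrist_force"])
for z in np.arange(.0005,-.0236,-.002):
    bot.servo_line(tp(X,0,z),velocity=.04)
    s=get_obs();f=np.array(s["wrist_force"])-f0;p=probe()
    print(round(z,4),f.round(1),np.round(s["position"][2]-ZT,4),p)
    if np.abs(f).max()>8 or p[1]<150: break
```

```text
0.0005 [-1.3 -0.6  0.4] 0.0011 [207, 247, 246]
-0.0015 [-0.3 -0.3  0.7] -0.0015 [208, 247, 246]
-0.0035 [0.5 0.2 1.1] -0.0037 [209, 247, 246]
-0.0055 [-1.1 -0.1  0.8] -0.0057 [207, 247, 246]
-0.0075 [-0.1 -0.8  1. ] -0.0076 [208, 247, 246]
-0.0095 [0.  0.8 0.7] -0.0096 [209, 247, 246]
-0.0115 [-0.2 -0.4  0.6] -0.0116 [109, 199, 245]
-0.0135 [-1.5 -0.9 -0.1] -0.0136 [116, 142, 189]
```

Run:
```python
from workcell import bot, hand, kinematics, get_obs, vision
from h import *
import pickle
X=-.024
f0=np.array([0,0,.5])
for z in (-.015,-.0165,-.018,-.0195):
    bot.servo_line(tp(X,0,z),velocity=.05)
    s=get_obs();f=np.array(s["wrist_force"]);print(z,f.round(1),round(s["position"][2]-ZT,4))
    if f[2]>6: break
bot.dwell(.1)
bot.servo_line(tp(X,0,.02),velocity=.1)
bot.servo_line(tp(X,0,.09),velocity=.25)
c=vision.read_camera("side");s=vision.read_camera("scene");w=vision.read_camera("wrist");print(get_obs()["time_s"])
pickle.dump({"side":c,"scene":s,"wrist":w},open("v4.pkl","wb"))
im=np.hstack([cv2.resize(c["frame"][230:330,325:415],(360,400),interpolation=3),cv2.resize(s["frame"][215:315,355:445],(360,400),interpolation=3)])
cv2.imwrite("pics/tip3.png",im[:,:,::-1])
```

```text
-0.015 [-0.4  1.  -0.1] -0.0151
-0.0165 [-0.4 -0.2  1.4] -0.0165
-0.018 [-4.1  0.8 12.4] -0.0171
21.125
```

View pics/tip3.png

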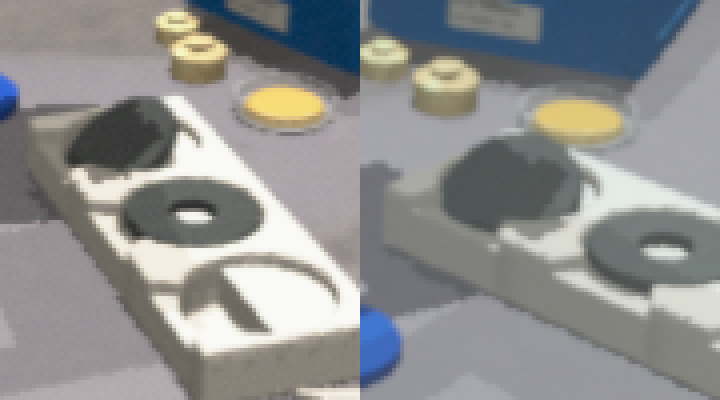

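The disc is tipped at about 30°, its raised +x edge clearly up, and the ring is undisturbed. The tip offset (shut) is TCP +9 mm. Now the pinch.

Run:
```python
from workcell import bot, hand, kinematics, get_obs, vision
from h import *
import pickle
def st(t):
    s=get_obs();print(t,"w",round(s["gripper_width"],4),"f",np.round(s["wrist_force"],1),"z",round(s["position"][2]-ZT,4),"t",round(s["time_s"],2))
o=down(ty,1)
hand.move_gripper(.076,25)
bot.reach(tp(-.008,0,.05),o); st("above")
bot.servo_line(tp(-.008,0,-.012),velocity=.1); st("down")
hand.move_gripper(.008,25); st("closed")
for z in (-.008,-.004,0):
    bot.servo_line(tp(-.008,0,z),velocity=.05); st("rise")
d={k:vision.read_camera(k) for k in ("side","scene","wrist")}
pickle.dump(d,open("v5.pkl","wb"))
```

```text
above w 0.076 f [ 0.4 -0.1 -0.3] z 0.0501 t 23.23
down w 0.076 f [-0.2 -0.  -0. ] z -0.0117 t 24.0
closed w 0.0212 f [28.9 -1.4 16.5] z -0.0048 t 24.54
rise w 0.0179 f [27.2 -1.1 19.8] z -0.0007 t 24.79
rise w 0.0156 f [24.8 -0.9 20.3] z 0.0032 t 25.04
rise w 0.0141 f [21.4 -2.5 24.1] z 0.007 t 25.29
```

Run:
```python
from workcell import bot, hand, kinematics, get_obs, vision
from h import *
import pickle
def st(t):
    s=get_obs();p=np.array(s["position"][:2])-PL;print(t,"w",round(s["gripper_width"],4),"f",np.round(s["wrist_force"],1),"x",round(p@tx_,4),"z",round(s["position"][2]-ZT,4),"t",round(s["time_s"],2));return s
for z in (.004,.008,.012):
    bot.servo_line(tp(-.008,0,z),velocity=.06); s=st("rise")
    if s["gripper_width"]<.0088: break
d={k:vision.read_camera(k) for k in ("side","scene","wrist")}
pickle.dump(d,open("v5.pkl","wb"))
w=d["side"]["frame"]
m=(w.max(2).astype(int)<115)
for v in range(205,275,4): print(v,''.join('#' if m[v,u] else '.' for u in range(325,395)))
```

```text
rise w 0.0129 f [16.  -1.2 26.4] x 0.0038 z 0.0106 t 25.69
rise w 0.0114 f [ 9.8 -2.1 26.4] x 0.0012 z 0.0138 t 25.94
rise w 0.0093 f [ 4.4 -1.4 25.1] x -0.0021 z 0.0166 t 26.19
205 ..............########################################................
209 .............################################################.........
213 ........###########################################################...
217 ...#############...###################################################
221 .....###########......################################################
225 ........#########.....################################################
229 ............########..###########.#########################.##########
233 ...............#################..##################################..
237 ..................#########################.......####################
241 .......................###################...............#############
245 ........................###################....................#######
249 ........................##################.#..........................
253 .......................################...............................
257 ####.................#################................................
261 #######............###################................................
265 ########.........####################.................................
269 .##########......####################.................................
273 ...###########........................................................
```

Run:
```python
from workcell import bot, hand, kinematics, get_obs, vision
from h import *
import pickle
def st(t):
    s=get_obs();p=np.array(s["position"][:2])-PL;print(t,"w",round(s["gripper_width"],4),"f",np.round(s["wrist_force"],1),"x",round(p@tx_,4),"z",round(s["position"][2]-ZT,4),"t",round(s["time_s"],2));return s
for z in (.015,.018):
    bot.servo_line(tp(-.008,0,z),velocity=.06); s=st("rise")
    if s["gripper_width"]<.0083: break
```

```text
rise w 0.0085 f [ 0.9 -1.  18.8] x -0.0046 z 0.0183 t 26.59
rise w 0.0082 f [-0.8 -0.1  2.9] x -0.0074 z 0.019 t 26.84
```

Run:
```python
from workcell import bot, hand, kinematics, get_obs, vision
from h import *
import pickle
def st(t):
    s=get_obs();print(t,"w",round(s["gripper_width"],4),"f",np.round(s["wrist_force"],1),"p",np.round(s["position"],4),"t",round(s["time_s"],2));return s
hand.move_gripper(.006,60)
bot.servo_line(tp(-.008,0,.022),velocity=.08)
bot.servo_line(tp(-.008,0,.092),velocity=.2); st("lift")
bot.dwell(.15)
bot.reach(sp(-.0008,0,.0125+.055),down(sy,1)); bot.dwell(.15); s=st("hover")
d={k:vision.read_camera(k) for k in ("side","scene","wrist")};d["obs"]=s
pickle.dump(d,open("v6.pkl","wb"))
P=np.array(s["position"])
for k in ("side","scene"):
    for n,q in (("top",22.5),("ctr",-12.5),("bot",-47.5)): print(k,n,proj(d[k],[P+[0,0,q/1000]])[0].round(1))
    for y in (-.035,.035): print(k,"rim",y,proj(d[k],[P+np.r_[y*sy_,-.0125]])[0].round(1))
    u,v=proj(d[k],[P+[0,0,-.0125]])[0].astype(int); w=d[k]["frame"].astype(int)
    print(u-30,v-22)
    for r in range(v-22,v+32,2): print(r,''.join('#' if x<70 else '+' if x<105 else '.' for x in w[r,u-30:u+30].max(1)))
```

```text
lift w 0.0068 f [ 0.2 -0.7 -0.9] p [ 0.5558 -0.1202  0.1241] t 27.81
hover w 0.0066 f [-0.5  0.9 -0.9] p [0.5485 0.1872 0.1234] t 29.28
side top [295.5 176.3]
side ctr [295.8 189.3]
side bot [296.2 202. ]
side rim -0.035 [296.  193.8]
side rim 0.035 [295.6 184.9]
265 167
167 ##+.....................+####+...####+......................
169 ##+......................+##++...++##.......................
171 ##++.....................###++...++##.......................
173 ###+++...................###+....++##.......................
175 ###+++...................###+....++##.......................
177 ####+++..................###++####+##+......................
179 .###++++.................+++++####+.........................
181 +####++++....................+###+..........................
183 +####++++.....................+#............................
185 ++####+++.....................+#+...........................
187 ++####++++....................+#+..................+++++++..
189 +++####+.+....................+#+.................++++++++++
191 +++####+++....................+##...........
[... 2122 characters left out ...]
................+++++++####++.....................
197 ...........................+++++++++++......................
199 ............................++++++++++......................
201 .............................++++++++.......................
203 ............................................................
205 ............................................................
207 ............................................................
209 ............................................................
211 ............................................................
213 ............................................................
215 ............................................................
```

Disc hangs upright, with its bottom at side row 202 and scene row 201, as predicted. Insert.

Run:
```python
from workcell import bot, hand, kinematics, get_obs, vision
from h import *
import pickle
def st(t):
    s=get_obs();p=np.array(s["position"][:2])-SEAT;print(t,"w",round(s["gripper_width"],4),"f",np.round(s["wrist_force"],1),"xy",round(p@sx_,4),round(p@sy_,4),"z",round(s["position"][2]-.056-.0125,4),"t",round(s["time_s"],2));return s
bot.servo_line(sp(-.0008,0,.0125+.026),velocity=.15);st("lip")
for z in (.02,.014,.008,.004,.001,-.001,-.003):
    bot.servo_line(sp(-.0005,0,.0125+z),velocity=.05); s=st(z)
    if np.abs(s["wrist_force"]).max()>30: break
d={k:vision.read_camera(k) for k in ("side","scene","wrist")};d["obs"]=s
pickle.dump(d,open("v7.pkl","wb"))
```

```text
lip w 0.0069 f [ 0.1  0.4 -0.8] xy -0.0012 -0.0006 z 0.0254 t 29.77
0.02 w 0.0069 f [ 0.7  0.4 -0.8] xy -0.0004 0.0001 z 0.0202 t 30.04
0.014 w 0.0067 f [ 1.5 -0.3  0.3] xy -0.0002 0.0001 z 0.014 t 30.31
0.008 w 0.0068 f [ 0.5  0.5 -0.7] xy -0.0007 -0.0002 z 0.0077 t 30.57
0.004 w 0.0065 f [ 0.3 -0.7 -1.2] xy -0.0007 -0.0002 z 0.0036 t 30.82
0.001 w 0.0067 f [-0.1 -0.1 -0.9] xy -0.0006 -0.0001 z 0.0008 t 31.07
-0.001 w 0.0069 f [-3.  -4.2 11.5] xy -0.0002 -0.0004 z -0.0001 t 31.32
-0.003 w 0.0072 f [-4.6 -4.4 20.1] xy 0.0002 -0.0 z -0.0011 t 31.57
```

The disc meets a firm stop at the seat height. I release, retreat and check.

Run:
```python
from workcell import bot, hand, kinematics, get_obs, vision
from h import *
import pickle
bot.servo_line(sp(0,0,.0125),velocity=.05)
hand.move_gripper(.03,20)
bot.servo_line(sp(0,0,.08),velocity=.15)
bot.servo_line(sp(0,-.07,.10),velocity=.2)
bot.dwell(.2)
d={k:vision.read_camera(k) for k in ("side","scene","wrist")};d["obs"]=get_obs();print(d["obs"]["time_s"],d["obs"]["gripper_width"],d["obs"]["wrist_force"])
pickle.dump(d,open("v8.pkl","wb"))
C=sp(0,0,0)
for k in d:
    if k!="obs": print(k,"ctr",proj(d[k],[C])[0].round(1),"top+-x",proj(d[k],[sp(-.004,0,.035),sp(.004,0,.035)]).round(1).tolist(),"rim+-y",proj(d[k],[sp(0,-.035,0),sp(0,.035,0)]).round(1).tolist())
ims=[]
for k,h in (("side",30),("scene",30),("wrist",75)):
    u,v=proj(d[k],[C])[0].astype(int);u=max(h,min(640-h,u));v=max(h,min(480-h,v));print(k,"crop",u-h,v-h,"scale",266/(2*h))
    im=d[k]["frame"].copy(); ims.append(cv2.resize(im[v-h:v+h,u-h:u+h],(266,266),interpolation=3))
t=d["side"]["frame"][230:330,310:443];ims2=np.hstack([cv2.resize(t,(354,266),interpolation=3),cv2.resize(d["scene"]["frame"][235:335,350:483],(354,266),interpolation=3)])
a=np.hstack(ims);b=np.zeros_like(a);b[:,:708]=ims2
cv2.imwrite("pics/fin.png",np.vstack([a,b])[:,:,::-1])
```

```text
33.7917 0.03000057209139813 [-0.00339158  0.356882   -0.13282504]
side ctr [296.4 209. ] top+-x [[294.5, 196.4], [297.6, 196.4]] rim+-y [[296.6, 213.9], [296.2, 204.3]]
scene ctr [267.1 210.1] top+-x [[264.8, 194.8], [268.3, 194.1]] rim+-y [[274.3, 215.7], [260.3, 204.8]]
wrist ctr [315.8 144.9] top+-x [[309.4, 148.2], [322.1, 148.2]] rim+-y [[315.7, 192.3], [315.8, 93.7]]
side crop 266 178 scale 4.433333333333334
scene crop 237 180 scale 4.433333333333334
wrist crop 240 69 scale 1.7733333333333334
```

View pics/fin.png

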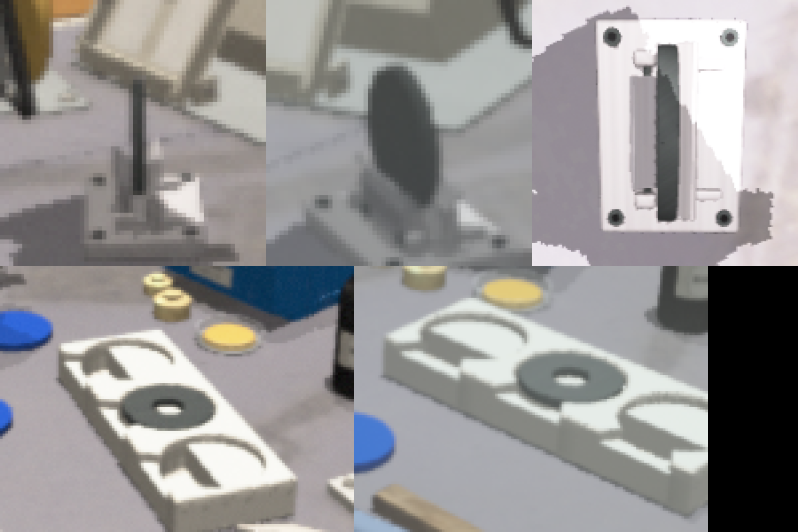

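The last picture shows the disc upright between the gate and the back plate. Its top edge is at side row 196.0 (predicted 196.4) and scene row 194.9 (predicted 194.5). The wrist view agrees within 1–1.5 px. The ring lies flat in its pocket.

```bash
python3 -c "
from workcell import hand_in,get_obs
print(hand_in(),get_obs()['time_s'])"
```

```text
the job is handed in; nothing more can be done
the job is handed in; nothing more can be done
```

I tipped the solid disc in the left pocket, pinched it by its raised edge, turned it upright, lifted it out and pushed it into the stand. I then released it, backed off and handed the job in at about 34 s; no verdict was reported.

**Last checks:**
- **Seat:** before release the disc met a firm stop within about 1 mm of seat height, at up to 20 N. After release its outline matched the predicted home pose to about 1.5 px in all three views.
- **Gate and ring:** the gate looks pushed open against the disc, though I could not read its angle. The ring looks flat and in place by eye; I did not measure its position.
- **Robot:** the gripper was clear and the wrist force was about 0 N.

**What disagreed with the description:**
- **Fingertips:** with the fingers shut, the tips stood about 9 mm behind the reported TCP, not 17 mm ahead. My first two presses therefore touched nothing; I measured the offset from the images and allowed for it.
- **Gate force:** I saw only 1–2 N while passing the gate, not the 5–10 N stated.

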